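# Bayonet filter cap to the vent position

## Task

Fit the blue bayonet cap onto the water filter head on the shop counter: lower it with its lugs into the two slots at the green marks, press it fully down against the spring, and twist it clockwise (seen from above) only halfway to the lock, until the ends of its grip bar point at the yellow marks; it must never be turned on to the red marks, where it clicks locked. Finish while still gripping the cap by its bar and holding it there, and leave the screwdriver, the tape roll and the carton where they are.

Things in the scene. Friction and masses are not known exactly. Their poses are not given: they have to be found in the camera images.
- cap: Loose blue cap, upright, about 0.12 kg. Origin: centre of underside, z up. Plug 54 mm wide, 19.5 high; 2 lugs at its foot along +x and -x (12 wide, z 0 to 6, reaching 34.5 from the axis); flange 88 wide, z 19.5 to 25.5; on top a grip bar 60 long along x (over the lugs), 14 thick (y), z 25.5 to 55.5, white stripe on top, white pointers at its ends. Either lug fits either slot.
- filter_head: Fixed white filter head on a grey base 150 x 130 x 12 mm, brass ports to 92 mm out along y. Origin: centre of underside, z up. Round socket, 100 mm outside, 75 bore, rim at z 100. Below the rim a lip of bore 59, z 90 to 100, with two slots 40 degrees wide centred on +x and -x. Fully pressed, the cap's flange meets the rim: cap origin at z 80.5, lugs 3.5 below the lip.
- entry_marks: Two green marks on the head's collar, 91 mm up and 49 to 64 mm from the axis, on +x and -x of this frame, which is the filter head's own frame: where the slots are. Fully pressed here, the cap turns only clockwise from above (negative about z); let up under the lip, the spring lifts it to origin z 84 mm.
- half_marks: Two yellow marks, likewise on +x and -x of this frame; same origin as the filter head, z up, turned 40 degrees clockwise from the slots. The cap's x axis must end along this x axis, either way round.
- lock_marks: Two red marks, likewise, turned 80 degrees clockwise from the slots: the locked position to avoid. From about 73 degrees on, the lugs rise into a 5 mm notch and click; a stop follows.
- spring_plate (a joint): Round sprung steel plate in the socket that the cap's plug presses on; 0 = up (its top then 92.5 mm above the head's origin), grows as it is pushed down (m): 12 mm with the cap fully pressed. 4 N at the start, 400 N/m, so about 9 N with the cap fully pressed.
- screwdriver: Screwdriver with orange handle lying on the counter, about 200 mm long along its x axis; leave alone.
- tape_roll: White ring-shaped roll lying flat, 60 mm in diameter, 16 mm high; origin under its centre; leave alone.
- fitting_box: Small cardboard carton 90 x 65 x 50 mm; origin under its centre; leave alone.
Not all that is in view belongs to the job. Of the things that look like the cap, take the one that is farthest to the robot's left at the start.

How it is judged:
By the outcome, as a careful person would: the job done as asked, in the order asked, and still so for the second after the job is handed in, while the arm keeps its last pose, push and grip.
It also fails if it takes over 38 s, if anything falls off the work surface, if the arm or the gripper's body presses on something with over 40 N, if the wrist force passes 120 N, or if a joint passes its speed limit or range.

## Robot

A 6-joint arm with a two-finger parallel gripper is mounted at the origin on the work surface. World frame = base frame: x ahead of the robot, y to its left, z up, the work surface at z = 0. Lengths are in m, angles in rad, forces in N, time in s.
With the tool pointing down it reaches from about 0.275 to 0.875 m from the base axis. Payload 12.5 kg.
Tool frame: the origin (TCP) lies midway between the tips of the shut fingers; the grasp point (between the pads) lies 19 mm behind it (tcp_to_grasp is the distance from the TCP to the grasp point, in m); z points along the fingers, y is the line along which they close (so a half turn about z gives the same grasp; the last joint's range is limited). The gripper opens to 85 mm and grips with 20 to 120 N. Pads are 22 mm wide; open, the fingers measure 114 mm over their backs; the gripper's body (76 mm by 85 mm) begins 54 mm behind the grasp point. The pads swing forward as they close: fully open they stand 13 mm farther back than shut.
Start: joints at [-1.24, 0.351, 1.652, -0, 1.139, -0.085], TCP at [0.222, -0.503, 0.209] pointing down, gripper open.
Joint ranges: [-2.75, 2.75], [-0.79, 2.1], [0.01, 2.65], [-1.57, 4.71], [0.07, 3.14], [-2.87, 2.87]. Speed limits (rad/s): [2.22, 2.22, 2.79, 3.14, 3.14, 3.14].

## Interface

Orientations are given as [roll, pitch, yaw] about the fixed x, y, z axes, in that order (R = Rz(yaw) Ry(pitch) Rx(roll)).
In Python, from bench import * gives the robot as it stands.
- The arm moves only by the shell command python3 -m pendant 'ROWS' [FORCE]. ROWS is JSON, a list of rows, each a list of 3 entries, a list of its own where there are three numbers: the shift along the tool's x, y, z in units of 25 mm (1.0 is 25 mm), then the turn about the tool's z in units of 5 degrees (1.0 is 5 degrees), then the opening, from 0 (shut) to 1 (fully open). In form: [[[dx, dy, dz], turn, jaw], ...]. A call has 1 to 8 rows; each row shifts and turns the commanded pose from where the row before left it, along the tool's axes as they then stand; what a row does not reach is not made up. A row lasts 1/8 s, in which the tool goes at most 62.5 mm and 10.7 degrees, less where a joint would pass 70% of its speed; a pose out of reach is approached as far as the arm can. A call is refused whole if a number of a shift passes 1 or a number of a turn 1, either way. A call with a gripper value outside its range is refused whole. The fingers move at their own pace and stop on an object; FORCE is the grip in N (left out, the last holds). Time passes only in rows, so rows that do not move let the fingers close. It gives the time, the measured TCP pose, the force, the opening and the grip force at its end, in the units of the state.
- read_state(): the state, without advancing time (a new reading comes with each control period).
- snapshot(name): name is "side" or "top"; returns (picture, depth): 480x640x3 uint8, blue, green, red; 480x640 float32, m along the optical axis (not along the pixel's ray), 0 where there is no reading.
- camera_model(name): a dict with "fx", "fy", "cx", "cy" (pixels), "view" (4x4, takes a point from world to camera coordinates). Camera axes: x right, y up, looking along -z (the intrinsics and any distortion apply to the point x, -y, -z); pixel columns grow to the right and rows downward; lengths in m; the calibration is good to about 2 mm. A picture is of the moment at which its call begins. camera_model takes no time and is no camera call.
- hand_in(): hands the job in; it is judged then, once.
Trained networks look in the newest picture that a camera, given by its name, has taken for a name from the list of things; names that differ only in an ending like _2 or _b are one class to them, and where a whole thing is asked for, a point or a joint stands for the part that bears it (a point fixed in the world has none). Each returns a list of dicts, best first, with "confidence" (0 to 1); they miss things now and then, are a little off and sometimes report something else, mostly with a low value. They report only what shows in the picture. A call takes as long as a camera call. They do not tell look-alikes from the thing itself.
- find_in(camera, label): "rect" ([left, top, right, bottom] in pixels, round what is visible of it).
The state is a dict: "t": time; "q": joint angles; "qvel": joint speeds; "tau": joint torques, N m; "ee_pos": TCP position; "tool_rot": TCP orientation; "contact_force": force on the tool from outside, world axes, zero at the start; "ft_torque": the same for the moment, N m; "finger_gap": opening from 0.0 (shut) to 1.0 (fully open); "gripper_force": force on a finger pad.
Only numpy, scipy, OpenCV 4.12 (cv2) and the standard library are available. Lean on these libraries where they do the work, as an engineer would, in place of code of your own. Each camera call takes 0.05 s, during which the arm holds its last target. There are 200 camera calls.

## Working session

There is one attempt and no reset: what is moved stays moved. The work goes in short steps, Python scripts to look and compute and a shell command to move; the robot and the scene stay as the last step left them, time stands still between calls to the robot, and variables do not carry over. Pictures are saved under pics/ and viewed, at most 10 in all, crops included, and the job is handed in when it is done.

```bash
mkdir -p pics; cat > h.py <<'E'
from bench import *
import numpy as np, cv2
def cloud(cam,depth):
    m=camera_model(cam); v,u=np.mgrid[0:480,0:640]
    d=depth; P=np.stack([(u-m['cx'])/m['fx']*d,-(v-m['cy'])/m['fy']*d,-d,np.ones_like(d)],-1)
    return (P@np.linalg.inv(np.array(m['view'])).T)[...,:3]
E
python3 - <<'E'
from h import *
for c in("top","side"):
    im,d=snapshot(c); cv2.imwrite(f'pics/{c}0.png',im); np.savez(f'{c}0.npz',im=im,d=d)
    P=cloud(c,d)
    print(c,{k:v for k,v in camera_model(c).items()})
    for l in("cap","filter_head","entry_marks","half_marks","lock_marks"):
        for r in find_in(c,l):
            a=[int(x) for x in r['rect']];u=(a[0]+a[2])//2;v=(a[1]+a[3])//2
            print(c,l,round(r['confidence'],2),a,P[v,u].round(3))
s=read_state();print(s['t'],s['ee_pos'],s['tool_rot'],s['finger_gap'])
E
```

```text
top {'fx': 435.5691616467609, 'fy': 435.5691616467609, 'cx': 318.7594419100647, 'cy': 242.5016580342439, 'view': array([[-2.59000937e-02, -9.99664049e-01,  9.86801129e-04,
         7.00879608e-03],
       [ 9.86269685e-01, -2.53919826e-02,  1.63178909e-01,
        -5.43281110e-01],
       [-1.63099032e-01,  5.19960106e-03,  9.86596001e-01,
        -9.75561018e-01],
       [ 0.00000000e+00,  0.00000000e+00,  0.00000000e+00,
         1.00000000e+00]])}
top cap 0.8 [343, 302, 380, 339] [ 0.362 -0.097  0.056]
top cap 0.68 [282, 292, 323, 335] [0.381 0.035 0.057]
top cap 0.59 [289, 222, 326, 264] [0.541 0.02  0.057]
top cap 0.57 [235, 253, 278, 292] [0.477 0.138 0.056]
top filter_head 0.65 [366, 214, 392, 232] [ 0.577 -0.144  0.091]
top filter_head 0.56 [340, 193, 416, 268] [ 0.56  -0.14   0.094]
top entry_marks 0.53 [365, 200, 397, 247] [ 0.576 -0.148  0.091]
top half_marks 0.48 [369, 198, 389, 253] [ 0.572 -0.143  0.091]
top lock_marks 0.56 [357, 208, 404, 240] [ 0.575 -0.146  0.089]
side {'fx': 565.6902908252179, 'fy': 565.6902908252179, 'cx': 317.8081857421871, 'cy': 249.62606661996227, 'view': array([[-0.77011051, -0.63769775,  0.01647363,  0.43791867],
       [ 0.48370306, -0.56691431,  0.66681295, -0.33157967],
       [-0.41588598,  0.52148801,  0.74504302, -1.23478956],
       [ 0.        ,  0.        ,  0.        ,  1.        ]])}
side cap 0.78 [287, 303, 329, 335] [0.473 0.153 0.041]
side cap 0.67 [350, 296, 389, 327] [0.379 0.04  0.038]
side cap 0.58 [303, 256, 337, 289] [0.535 0.034 0.055]
side filter_head 0.79 [317, 198, 380, 261] [ 0.55  -0.096  0.095]
side lock_marks 0.45 [315, 197, 381, 262] [ 0.55  -0.096  0.095]
0.6 [ 0.22218237 -0.50311127  0.20938232] [-3.14157834e+00 -3.91984044e-07  4.15785716e-01] 1.000684073509874
```

View pics/top0.png

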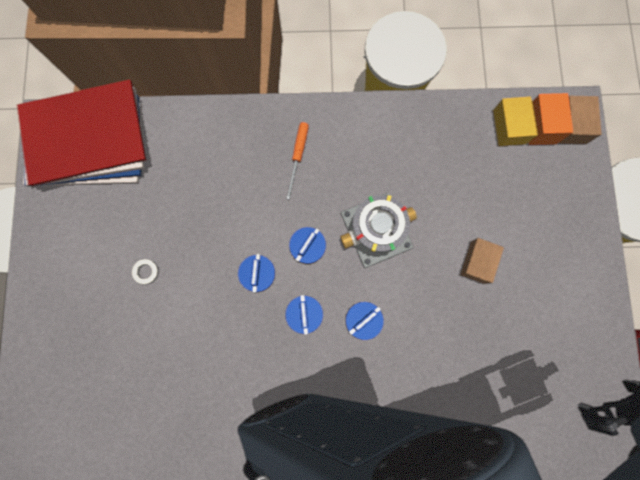

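View pics/side0.png

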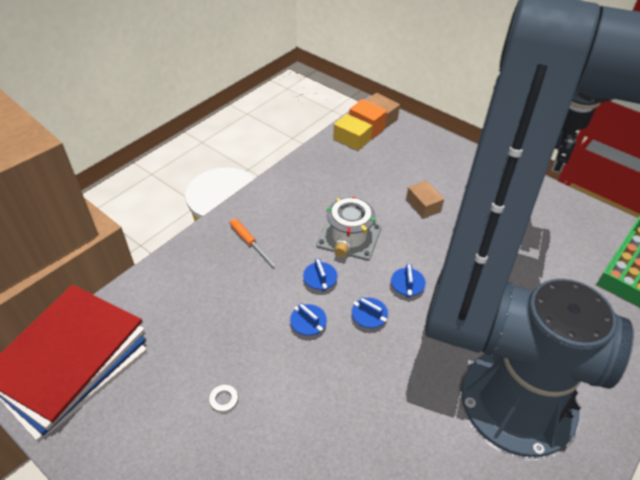

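The top view shows four look-alike blue caps at pixels A (256,273), B (307,245), C (304,314) and D (365,320). The head is at (381,223), the screwdriver at (299,160), the tape at (145,271) and the carton at (483,261). The robot's left is +y, which is image left, so I choose A, at y≈0.14. The side view agrees: A is at (308,320).

```bash
cat >> h.py <<'E'
def plane(cam,uv,z):
    m=camera_model(cam); T=np.linalg.inv(np.array(m['view'])); uv=np.atleast_2d(uv).astype(float)
    r=np.c_[(uv[:,0]-m['cx'])/m['fx'],-(uv[:,1]-m['cy'])/m['fy'],-np.ones(len(uv))]@T[:3,:3].T
    o=T[:3,3]; return o+r*((z-o[2])/r[:,2])[:,None]
def px(mask,box):
    l,t,r,b=box; v,u=np.nonzero(mask[t:b,l:r]); return np.c_[u+l,v+t]
def axis(p):
    c=p.mean(0); w,V=np.linalg.eigh(np.cov((p-c).T)); return c,np.degrees(np.arctan2(V[1,-1],V[0,-1])),np.sqrt(w)
E
python3 - <<'E'
from h import *
out=[]
for c,cb,hb in(("top",(228,245,285,300),(336,188,420,272)),("side",(280,298,335,342),(310,190,388,265))):
    f=np.load(c+'0.npz');im,d=f['im'],f['d'];P=cloud(c,d)
    hsv=cv2.cvtColor(im,cv2.COLOR_BGR2HSV);H,S,V=cv2.split(hsv)
    blue=(H>100)&(H<130)&(S>120)
    white=(S<110)&(V>165)
    w=px(white,cb); p=plane(c,w,.0555)[:,:2]; print(c,'stripe',len(w),axis(p))
    bl=px(blue|white,cb).astype(np.int32); z=P[bl[:,1],bl[:,0],2]
    (cx,cy),r=cv2.minEnclosingCircle(bl); hull=cv2.convexHull(bl)[:,0]
    q=plane(c,hull,.0225)[:,:2]; (a,b),r=cv2.minEnclosingCircle(q.astype(np.float32)); print('flange circ',a,b,r)
    k=P[bl[:,1],bl[:,0]]; k=k[z>.05]; print('bar depth',len(k),axis(k[:,:2]),k[:,2].max(), 'flangez',np.median(z))
    # head
    l,t,r_,b_=hb; h=P[t:b_,l:r_].reshape(-1,3); 
    rim=h[(h[:,2]>.094)&(h[:,2]<.112)]; (a,b),r=cv2.minEnclosingCircle(rim[:,:2].astype(np.float32)); print('rim',a,b,r,np.median(rim[:,2]),len(rim))
    for n,m in(('green',(H>45)&(H<85)&(S>90)),('yellow',(H>20)&(H<32)&(S>150)&(V>170)),('red',((H<6)|(H>174))&(S>130))):
        u=px(m,hb); q=plane(c,u,.091)[:,:2]
        if len(u): 
            km=cv2.kmeans(q.astype(np.float32),2,None,(3,50,1e-5),5,0)
            C=km[2]; dd=C[0]-C[1]; print(n,len(u),C.round(4).tolist(),'mid',C.mean(0),'len',np.hypot(*dd),'ang',np.degrees(np.arctan2(dd[1],dd[0]))%180)
    out+=[cv2.resize(im[y0:y1,x0:x1],(400,300) if 0 else (390,390),interpolation=cv2.INTER_CUBIC) for x0,y0,x1,y1 in((cb[0]-10,cb[1]-10,cb[0]+60,cb[1]+60),(hb[0]-5,hb[1]-5,hb[0]+85,hb[1]+85))] if c=="top" else []
cv2.imwrite('pics/crop1.png',np.hstack(out))
E
```

```text
top stripe 201 (array([0.47947206, 0.14290452]), np.float64(171.190413255862), array([0.01108941, 0.02622178]))
flange circ 0.47917088866233826 0.14315351843833923 0.04649047926068306
bar depth 154 (array([0.47544874, 0.14040572]), np.float64(-138.13227123570041), array([0.01407054, 0.02651454])) 1.0511297019776604 flangez 0.026348683273702656
rim 0.5772824287414551 -0.1483210176229477 0.06476835906505585 0.09993221526686696 1116
green 31 [[0.5224999785423279, -0.16949999332427979], [0.6338000297546387, -0.1266999989748001]] mid [ 0.5781648  -0.14810792] len 0.11928533 ang 21.05951
yellow 9 [[0.6345000267028809, -0.16769999265670776], [0.5189999938011169, -0.12729999423027039]] mid [ 0.57672775 -0.14750594] len 0.12240335 ang 160.73465
red 32 [[0.609000027179718, -0.20090000331401825], [0.5471000075340271, -0.09799999743700027]] mid [ 0.5780731  -0.14945093] len 0.120095186 ang 120.99751
side stripe 1411 (array([0.47381532, 0.15651393]), np.float64(-139.82327380401108), array([0.03888192, 0.04405892]))
flange circ 0.4844955801963806 0.14243891835212708 0.08920526504516602
bar depth 146 (array([0.46319518, 0.16545324]), np.float64(130.45956818250042), array([0.01210815, 0.14125349])) 1.133858850003888 flangez 0.0031997471571418856
rim 0.5790207386016846 -0.14422442018985748 0.0648435577750206 0.09971691291794327 722
green 17 [[0.636900007724762, -0.1264999955892563], [0.5264999866485596, -0.16940000653266907]] mid [ 0.5817126  -0.14796145] len 0.118377484 ang 21.22788
yellow 4 [[0.525600016117096, -0.12970000505447388], [0.5203999876976013, -0.12710000574588776]] mid [ 0.522994   -0.12837064] len 0.0057797837 ang 152.86272
red 15 [[0.5461000204086304, -0.09109999984502792], [0.5516999959945679, -0.09960000216960907]] mid [ 0.5489368  -0.09536385] len 0.010173561 ang 123.45861
```

View pics/crop1.png

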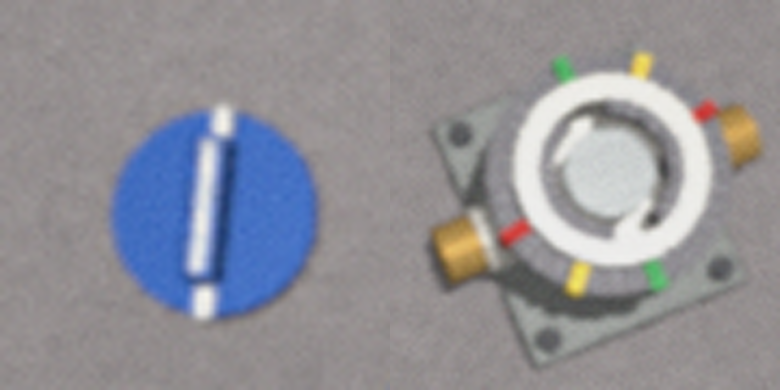

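The close crop shows A as a blue cap with its bar from (205,275) to (210,140) and white pointers at (204,300) and (222,120). The head crop shows green marks at (563,68) and (655,275), yellow at (643,65) and (578,278), and red at (706,112) and (515,233). Next I'll refine the bar's angle.

```bash
cat >> h.py <<'E'
def togo(x,y,z,yaw=None):
    s=read_state(); p=np.array(s['ee_pos']); w=s['tool_rot'][2]
    c,sn=np.cos(w),np.sin(w); d=np.array([x,y,z])-p
    t=np.array([c*d[0]+sn*d[1], sn*d[0]-c*d[1], -d[2]])/.025
    print('t %.2f'%s['t'],'pos',p.round(4),'rot',np.degrees(s['tool_rot']).round(2),'units',t.round(2),'turn',None if yaw is None else round(((np.degrees(w)-yaw+180)%360-180)/5,2),'F',np.round(s['contact_force'],1),'gap',round(s['finger_gap'],3),'grip',np.round(s['gripper_force'],1))
E
python3 - <<'E'
from h import *
for c,cb in(("top",(228,245,285,300)),("side",(280,298,335,342))):
    im=np.load(c+'0.npz')['im']; l,t,r,b=cb
    big=cv2.resize(im[t:b,l:r],None,fx=8,fy=8,interpolation=cv2.INTER_CUBIC)
    H,S,V=cv2.split(cv2.cvtColor(big,cv2.COLOR_BGR2HSV))
    def back(uv): return np.asarray(uv,float)/8-.4375+[l,t]
    w=((S<70)&(V>165)).astype(np.uint8); n,L,st,ce=cv2.connectedComponentsWithStats(w)
    for i in range(1,n):
        if 150<st[i,4]<20000:
            v,u=np.nonzero(L==i); 
            for z in(.0555,.027): 
                a=axis(plane(c,back(np.c_[u,v]),z)[:,:2]); print(c,st[i].tolist(),z,a[0].round(4),round(a[1]%180,2),(a[2]*3.46).round(4))
    bl=((H>95)&(H<130)&(S>130)).astype(np.uint8); bl=cv2.morphologyEx(bl,cv2.MORPH_OPEN,np.ones((9,9)))
    cn=max(cv2.findContours(bl,0,1)[0],key=cv2.contourArea)[:,0]
    q=plane(c,back(cv2.convexHull(cn)[:,0]),.0225)[:,:2]; print('circ',cv2.minEnclosingCircle(q.astype(np.float32)), cv2.fitEllipse(q.astype(np.float32)))
togo(.479,.143,.15,-6)
E
```

```text
top [190, 66, 71, 248, 6657] 0.0555 [0.4869 0.1411] 170.18 [0.0092 0.072 ]
top [190, 66, 71, 248, 6657] 0.027 [0.4901 0.1452] 170.18 [0.0094 0.0741]
top [190, 329, 41, 51, 1585] 0.0555 [0.4384 0.1429] 171.03 [0.0092 0.0136]
top [190, 329, 41, 51, 1585] 0.027 [0.4402 0.1471] 171.03 [0.0094 0.014 ]
circ ((0.47681427001953125, 0.1347343623638153), 0.041956476867198944) ((0.4756527245044708, 0.12650366127490997), (0.04922997206449509, 0.08057130128145218), 83.61394500732422)
side [292, 219, 54, 45, 1411] 0.0555 [0.4315 0.1618] 174.99 [0.0093 0.0143]
side [292, 219, 54, 45, 1411] 0.027 [0.4433 0.1467] 174.99 [0.0095 0.0147]
circ ((0.4798358380794525, 0.14291037619113922), 0.044496092945337296) ((0.4804356098175049, 0.14358776807785034), (0.0851367935538292, 0.08848762512207031), 39.24375915527344)
t 0.60 pos [ 0.2222 -0.5031  0.2094] rot [-180.     -0.     23.82] units [ 19.84 -19.49   2.38] turn 5.96 F [-0.5 -0.6 -0.7] gap 1.001 grip 0.0
```

```bash
python3 -m pendant '[[[1,-1,0],1,1],[[1,-1,0],1,1],[[1,-1,0],1,1],[[1,-1,0],1,1],[[1,-1,0],1,1],[[1,-1,0],1,1],[[0.5,-1,0],0,1],[[0,-1,0],0,1]]' 40; python3 -c "
from h import *
togo(.4795,.143,.12,-6)"
```

```text
t: 1.6
ee_pos: [0.357, -0.2793, 0.2094]
tool_rot: [3.141, -0.0, -0.107]
contact_force: [1.0, 0.3, -0.4]
finger_gap: 1.002
gripper_force: 0.0
t 1.60 pos [ 0.357  -0.2793  0.2094] rot [ 1.7999e+02 -1.0000e-02 -6.1300e+00] units [  3.07 -17.32   3.58] turn -0.03 F [ 1.   0.3 -0.4] gap 1.002 grip 0.0
```

```bash
python3 -m pendant '[[[0,-1,0],0,1],[[0.4,-1,0],0,1],[[0.4,-1,0],0,1],[[0.4,-1,0],0,1],[[0.4,-1,0],0,1],[[0.4,-1,0],0,1],[[0.4,-1,0],0,1],[[0.4,-1,0],0,1]]'; python3 -m pendant '[[[0,-1,0],0,1],[[0,-1,0],0,1],[[0,-1,0],0,1],[[0,-1,0],0,1],[[0,-1,0],0,1],[[0,-1,0],0,1],[[0,-1,0],0,1],[[0,-1,0.5],0,1]]';python3 -c "
from h import *
togo(.4795,.143,.12,-6)"
```

```text
t: 2.6
ee_pos: [0.4478, -0.0881, 0.2095]
tool_rot: [3.142, -0.0, -0.108]
contact_force: [-0.3, -0.1, -0.2]
finger_gap: 1.002
gripper_force: 0.0
t: 3.6
ee_pos: [0.4695, 0.1109, 0.1975]
tool_rot: [-3.141, -0.002, -0.108]
contact_force: [0.7, 0.7, 0.1]
finger_gap: 0.999
gripper_force: 0.0
t 3.60 pos [0.4695 0.1109 0.1975] rot [-1.7997e+02 -1.1000e-01 -6.1800e+00] units [ 0.26 -1.32  3.1 ] turn -0.04 F [0.7 0.7 0.1] gap 0.999 grip 0.0
```

```bash
python3 -m pendant '[[[0.26,-1,0],0,1],[[0,-0.32,0.5],0,1],[[0,0,1],0,1],[[0,0,1],0,1],[[0,0,0.6],0,1],[[0,0,0],0,1]]'; python3 - <<'E'
from h import *
im,d=snapshot('top'); cv2.imwrite('pics/top1.png',cv2.resize(im[205:325,180:340],(800,600),interpolation=cv2.INTER_CUBIC))
togo(.4795,.143,.031,-6)
E
```

```text
t: 4.35
ee_pos: [0.4784, 0.1417, 0.1186]
tool_rot: [3.141, 0.002, -0.108]
contact_force: [0.6, -0.7, 0.4]
finger_gap: 1.0
gripper_force: 0.0
t 4.40 pos [0.479  0.1419 0.1194] rot [ 1.7999e+02  2.0000e-02 -6.1900e+00] units [ 0.02 -0.05  3.54] turn -0.04 F [ 0.9 -0.1 -1.3] gap 1.004 grip 0.0
```

View pics/top1.png

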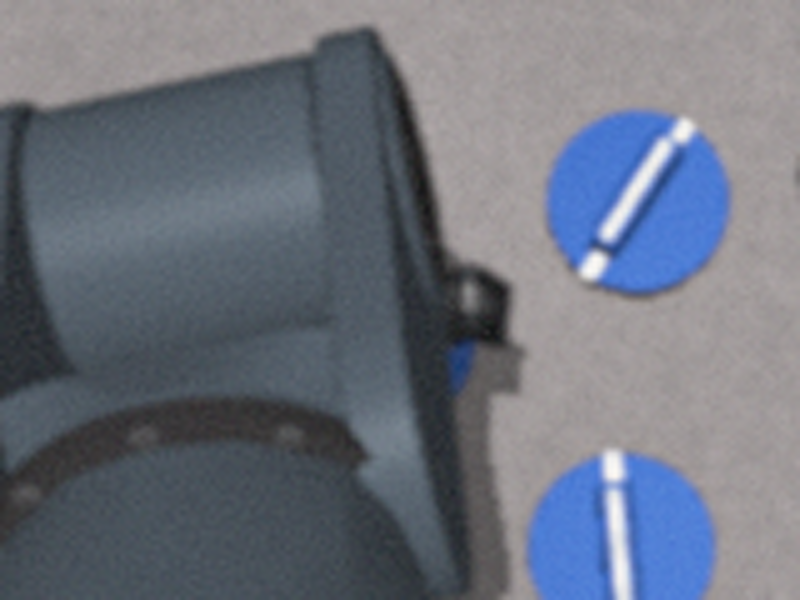

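The arm hides most of cap A, and only a blue edge shows at (460,360). B is at (638,200) and C at (620,540), both clear of the gripper. I'll descend and grip.

```bash
python3 -m pendant '[[[0.02,-0.05,1],0,1],[[0,0,1],0,1],[[0,0,1],0,1],[[0,0,0.5],0,1],[[0,0,0],0,0.3],[[0,0,0],0,0],[[0,0,0],0,0],[[0,0,0],0,0]]' 60; python3 -m pendant '[[[0,0,0],0,0],[[0,0,0],0,0]]'; python3 -c "
from h import *
togo(.4795,.143,.031,-6)"
```

```text
t: 5.4
ee_pos: [0.4799, 0.1433, 0.0324]
tool_rot: [-3.141, -0.001, -0.108]
contact_force: [-0.3, 3.6, 7.2]
finger_gap: 0.15
gripper_force: 24.4
t: 5.65
ee_pos: [0.4799, 0.1435, 0.0325]
tool_rot: [-3.141, -0.001, -0.108]
contact_force: [-0.3, 1.2, 5.2]
finger_gap: 0.113
gripper_force: 58.7
t 5.65 pos [0.4799 0.1435 0.0325] rot [-1.7997e+02 -5.0000e-02 -6.1800e+00] units [-0.02  0.02  0.06] turn -0.04 F [-0.3  1.2  5.2] gap 0.113 grip 58.7
```

```bash
python3 -m pendant '[[[0,0,-0.5],0,0],[[0,0,-1],0,0],[[0,0,-1],0,0],[[0,0,-1],0,0],[[0,0,-1],0,0],[[0,0,-1],0,0],[[0,0,-0.8],0,0],[[0,0,0],0,0]]' 80; python3 - <<'E'
from h import *
im,d=snapshot('side'); cv2.imwrite('pics/side1.png',cv2.resize(im[180:360,220:460],(800,600),interpolation=cv2.INTER_CUBIC))
togo(.5785,-.148,.19,21.1)
# head rim refined from first pictures: bright ring outline at z=.1
for c,hb in(("top",(336,188,420,272)),("side",(310,190,388,265))):
    im=np.load(c+'0.npz')['im']; l,t,r,b=hb
    big=cv2.resize(im[t:b,l:r],None,fx=8,fy=8,interpolation=cv2.INTER_CUBIC)
    H,S,V=cv2.split(cv2.cvtColor(big,cv2.COLOR_BGR2HSV))
    w=((S<45)&(V>190)).astype(np.uint8); w=cv2.morphologyEx(w,cv2.MORPH_OPEN,np.ones((7,7)))
    cn=max(cv2.findContours(w,0,1)[0],key=cv2.contourArea)[:,0]
    q=plane(c,cv2.convexHull(cn)[:,0]/8-.4375+[l,t],.1)[:,:2].astype(np.float32)
    print(c,cv2.minEnclosingCircle(q),cv2.fitEllipse(q))
E
```

```text
t: 6.65
ee_pos: [0.4802, 0.1434, 0.191]
tool_rot: [-3.141, -0.003, -0.108]
contact_force: [-1.0, 0.0, -1.5]
finger_gap: 0.089
gripper_force: 78.4
t 6.70 pos [0.4796 0.1433 0.1898] rot [-1.7998e+02 -6.0000e-02 -6.1700e+00] units [ 5.190e+00  1.116e+01 -1.000e-02] turn -5.45 F [ 0.  -0.2 -0.7] gap 0.092 grip 78.4
top ((0.578066885471344, -0.14839106798171997), 0.05156026408076286) ((0.5781799554824829, -0.14860661327838898), (0.10164179652929306, 0.1023612767457962), 136.04029846191406)
side ((0.5811027884483337, -0.14928793907165527), 0.05351795256137848) ((0.5813575983047485, -0.14900843799114227), (0.1032218337059021, 0.10657177120447159), 43.73886489868164)
```

View pics/side1.png

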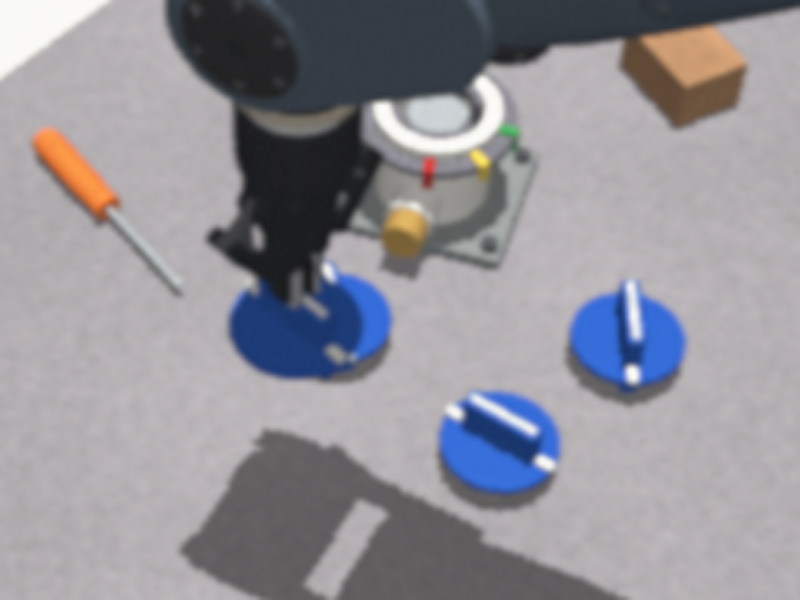

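The cap hangs level in the fingers at about (300,325) in the crop. B is hidden behind it, and C (500,440), D (628,340) and the screwdriver are undisturbed. Next I'll carry it to the head.

```bash
python3 -m pendant '[[[0,1,0],-1,0],[[0,1,0],-1,0],[[0,1,0],-1,0],[[0,1,0],-1,0],[[0,1,0],-1,0],[[0,1,0],-0.45,0],[[0,1,0],0,0],[[0,1,0],0,0]]'; python3 -c "
from h import *
togo(.579,-.1485,.19,21.1)"
```

```text
t: 7.7
ee_pos: [0.5135, -0.0516, 0.1883]
tool_rot: [-3.141, 0.002, 0.368]
contact_force: [0.2, 0.1, 0.1]
finger_gap: 0.092
gripper_force: 78.5
t 7.70 pos [ 0.5135 -0.0516  0.1883] rot [-1.7994e+02  9.0000e-02  2.1070e+01] units [ 1.05  4.56 -0.07] turn -0.01 F [0.2 0.1 0.1] gap 0.092 grip 78.5
```

```bash
python3 -m pendant '[[[0.4,1,0],0,0],[[0.4,1,0],0,0],[[0.2,1,0],0,0],[[0,1,0],0,0],[[0,0.5,0],0,0],[[0,0,1],0,0],[[0,0,0.9],0,0],[[0,0,0],0,0]]'; python3 - <<'E'
from h import *
o=[]
for c,(x,y) in(("top",(330,175)),("side",(295,160))):
    im,d=snapshot(c); np.savez(c+'2.npz',im=im,d=d); o.append(cv2.resize(im[y:y+110,x:x+110],(400,400),interpolation=cv2.INTER_CUBIC))
cv2.imwrite('pics/ab.png',np.hstack(o)); togo(.579,-.1485,.1405,21.1)
E
```

```text
t: 8.7
ee_pos: [0.5764, -0.1461, 0.14]
tool_rot: [-3.139, 0.003, 0.368]
contact_force: [-0.2, -0.3, 0.1]
finger_gap: 0.092
gripper_force: 78.5
t 8.80 pos [ 0.5778 -0.1466  0.1423] rot [ 1.800e+02 -1.000e-02  2.108e+01] units [0.02 0.09 0.07] turn -0.0 F [0.1 0.3 0.1] gap 0.092 grip 78.5
```

View pics/ab.png

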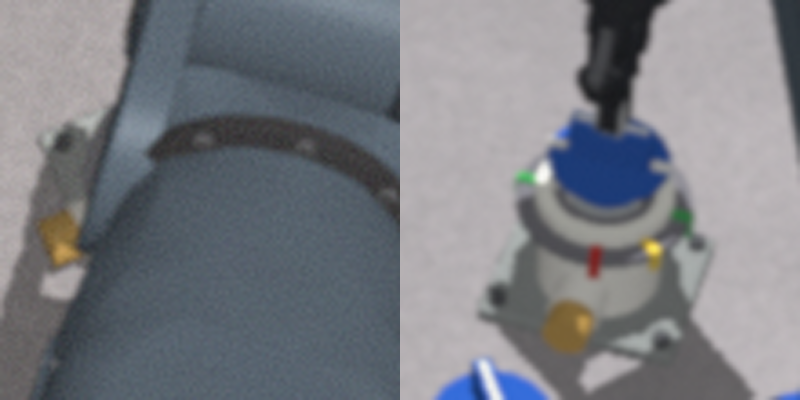

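The top camera is blocked by the arm. The side half shows the cap's flange at (612,165) just above the rim, with its pointers near the green marks (525,178) and (683,215). I'll measure the offset in that one camera, so its bias cancels.

```bash
python3 - <<'E'
from h import *
im=np.load('side2.npz')['im']; l,t,r,b=325,180,395,230
big=cv2.resize(im[t:b,l:r],None,fx=8,fy=8,interpolation=cv2.INTER_CUBIC)
H,S,V=cv2.split(cv2.cvtColor(big,cv2.COLOR_BGR2HSV))
w=((H>95)&(H<130)&(S>140)).astype(np.uint8); w=cv2.morphologyEx(w,cv2.MORPH_OPEN,np.ones((7,7)))
cn=max(cv2.findContours(w,0,1)[0],key=cv2.contourArea)[:,0]; print(cv2.boundingRect(cn))
z=read_state()['ee_pos'][2]-.0325+.0225
q=plane('side',cv2.convexHull(cn)[:,0]/8-.4375+[l,t],z)[:,:2]
from scipy.optimize import least_squares
f=least_squares(lambda p:np.hypot(*(q-p[:2]).T)-p[2],[.578,-.147,.044],loss='soft_l1',f_scale=.0005); print('flange',f.x,np.abs(f.fun).max()); f=least_squares(lambda p:np.hypot(*(q-p).T)-.0445,[.578,-.147],loss='soft_l1',f_scale=.0005);print(f.x)
print(cv2.minEnclosingCircle(q.astype(np.float32)))
# pointers
wh=((S<75)&(V>130)).astype(np.uint8);n,L,st,ce=cv2.connectedComponentsWithStats(wh)
for i in range(1,n):
    if 80<st[i,4]<3000: print(st[i],plane('side',ce[i]/8-.4375+[l,t],z+.003)[0,:2].round(4))
# same for initial cap A and green marks in this shot
H,S,V=cv2.split(cv2.cvtColor(im,cv2.COLOR_BGR2HSV)); g=px((H>45)&(H<85)&(S>80),(310,190,400,265)); qq=plane('side',g,.091)[:,:2].astype(np.float32)
print(cv2.kmeans(qq,2,None,(3,50,1e-5),5,0)[2])
E
```

```text
(95, 111, 249, 181)
flange [ 0.57662771 -0.1436497   0.0419349 ] 0.003769943107503518
[ 0.57900107 -0.14362775]
((0.5785213112831116, -0.14302223920822144), 0.044260647147893906)
[328 371  14  20 102] [ 0.4977 -0.0994]
[[ 0.5270816  -0.16892925]
 [ 0.63638955 -0.12779145]]
```

```bash
python3 -m pendant '[[[0,0,0],0,0]]'; python3 - <<'E'
from h import *
im,d=snapshot('side'); np.savez('side3.npz',im=im,d=d)
togo(.579,-.1493,.1405,21.1)
P=cloud('side',d)
H,S,V=cv2.split(cv2.cvtColor(im,cv2.COLOR_BGR2HSV))
b=px((H>95)&(H<130)&(S>140),(325,180,395,230)); k=P[b[:,1],b[:,0]]; print(np.percentile(k[:,2],[10,50,90]))
k=k[abs(k[:,2]-np.median(k[:,2]))<.004];print(len(k),(k.min(0)+k.max(0))/2,k.max(0)-k.min(0),k.mean(0))
f=np.load('side0.npz');P=cloud('side',f['d']);h=P[190:265,310:388].reshape(-1,3);h=h[abs(h[:,2]-.1)<.004];h=h[np.hypot(h[:,0]-.58,h[:,1]+.148)<.056];print(len(h),np.median(h[:,2]),(h.min(0)+h.max(0))/2,h.max(0)-h.min(0),h.mean(0))
E
```

```text
t: 8.93
ee_pos: [0.5781, -0.1468, 0.1429]
tool_rot: [3.141, -0.001, 0.368]
contact_force: [0.3, 0.4, -0.2]
finger_gap: 0.092
gripper_force: 78.5
t 8.97 pos [ 0.5781 -0.1468  0.1428] rot [ 1.7995e+02 -6.0000e-02  2.1080e+01] units [-0.    0.11  0.09] turn -0.0 F [-0.3 -0.5 -0.4] gap 0.086 grip 78.5
[0.13380879 0.13794999 0.15695812]
272 [ 0.57614239 -0.14042911  0.13796018] [0.08102238 0.07999485 0.00789026] [ 0.57018748 -0.12957915  0.13714382]
557 0.1002008929583158 [ 0.58119299 -0.14733342  0.09998479] [0.10631743 0.10235455 0.00796412] [ 0.5799885  -0.14568772  0.10009574]
```

```bash
python3 -m pendant '[[[0,0.08,0],0,0],[[0,0,0.2],0,0],[[0,0,0.2],0,0],[[0,0,0.15],0,0],[[0,0,0.1],0,0],[[0,0,0],0,0]]';python3 -c "
from h import *
togo(.5783,-.149,.1120,21.1);s=read_state();print(s['ft_torque'])"
```

```text
t: 9.72
ee_pos: [0.5784, -0.1486, 0.1256]
tool_rot: [-3.142, 0.0, 0.368]
contact_force: [0.7, 0.2, -0.1]
finger_gap: 0.09
gripper_force: 78.9
t 9.72 pos [ 0.5784 -0.1486  0.1256] rot [-1.800e+02  1.000e-02  2.107e+01] units [-0.01  0.01  0.54] turn -0.01 F [ 0.7  0.2 -0.1] gap 0.09 grip 78.9
[-0.02803506  0.02094681 -0.02758781]
```

No contact with the lugs about 6 mm below the rim, so they are in the slots. Now the press.

```bash
python3 -m pendant '[[[0,0,0.1],0,0],[[0,0,0.1],0,0],[[0,0,0.1],0,0],[[0,0,0.1],0,0],[[0,0,0],0,0]]'; python3 -m pendant '[[[0,0,0.06],0,0],[[0,0,0],0,0]]';python3 -m pendant '[[[0,0,0.06],0,0],[[0,0,0],0,0]]'
```

```text
t: 10.35
ee_pos: [0.5786, -0.1487, 0.1158]
tool_rot: [3.141, -0.0, 0.368]
contact_force: [-1.8, 0.3, 6.5]
finger_gap: 0.093
gripper_force: 82.1
t: 10.6
ee_pos: [0.5786, -0.1487, 0.1144]
tool_rot: [3.141, -0.0, 0.368]
contact_force: [-1.1, 1.2, 7.0]
finger_gap: 0.093
gripper_force: 82.4
t: 10.85
ee_pos: [0.5786, -0.1487, 0.1132]
tool_rot: [3.141, -0.001, 0.368]
contact_force: [-2.5, 1.5, 8.3]
finger_gap: 0.097
gripper_force: 83.1
```

```bash
python3 -m pendant '[[[0,0,0.06],0,0],[[0,0,0],0,0]]';python3 -m pendant '[[[0,0,0.05],0,0],[[0,0,0],0,0]]'
```

```text
t: 11.1
ee_pos: [0.5787, -0.1487, 0.1129]
tool_rot: [3.141, -0.001, 0.368]
contact_force: [-8.0, 3.8, 19.9]
finger_gap: 0.091
gripper_force: 87.7
t: 11.35
ee_pos: [0.5787, -0.1487, 0.1128]
tool_rot: [3.141, -0.001, 0.368]
contact_force: [-12.1, 5.0, 31.3]
finger_gap: 0.093
gripper_force: 91.2
```

```bash
python3 -m pendant '[[[0,0,-0.06],0,0],[[0,0,0],0.5,0],[[0,0,0],0.5,0],[[0,0,0],0.5,0],[[0,0,0],0.5,0],[[0,0,0],0,0]]' 100;python3 -c "
from h import *
togo(.5783,-.149,.1128,-18.9);s=read_state();print(s['ft_torque'])"
```

```text
t: 12.1
ee_pos: [0.5797, -0.1492, 0.113]
tool_rot: [3.14, -0.003, 0.193]
contact_force: [-1.4, 0.8, 14.0]
finger_gap: 0.076
gripper_force: 98.8
t 12.10 pos [ 0.5797 -0.1492  0.113 ] rot [179.89  -0.18  11.05] units [-0.05 -0.02  0.01] turn 5.99 F [-1.4  0.8 14. ] gap 0.076 grip 98.8
[0.10137706 0.24248331 0.15101849]
```

```bash
python3 -m pendant '[[[0,0,0],0.75,0],[[0,0,0],0.75,0],[[0,0,0],0.75,0],[[0,0,0],0.75,0],[[0,0,0],0.75,0],[[0,0,0],0.75,0],[[0,0,0],0.75,0],[[0,0,0],0.75,0]]';  python3 -m pendant '[[[0,0,0],0,0],[[0,0,0],0,0]]'; python3 - <<'E'
from h import *
togo(.5783,-.149,.1128,-18.9);s=read_state();print(s['ft_torque'])
im,d=snapshot('side'); np.savez('side4.npz',im=im,d=d); cv2.imwrite('pics/tw.png',cv2.resize(im[170:270,290:410],(720,600),interpolation=cv2.INTER_CUBIC))
E
```

```text
t: 13.1
ee_pos: [0.5798, -0.1493, 0.1131]
tool_rot: [3.141, -0.004, -0.332]
contact_force: [-0.1, 0.4, 14.1]
finger_gap: 0.076
gripper_force: 98.8
t: 13.35
ee_pos: [0.5798, -0.1493, 0.1131]
tool_rot: [3.141, -0.004, -0.33]
contact_force: [-1.0, 0.2, 14.7]
finger_gap: 0.08
gripper_force: 98.8
t 13.35 pos [ 0.5798 -0.1493  0.1131] rot [179.99  -0.24 -18.92] units [-0.06  0.01  0.01] turn -0.0 F [-1.   0.2 14.7] gap 0.08 grip 98.8
[-0.04448566  0.04510001  0.15985668]
```

View pics/tw.png

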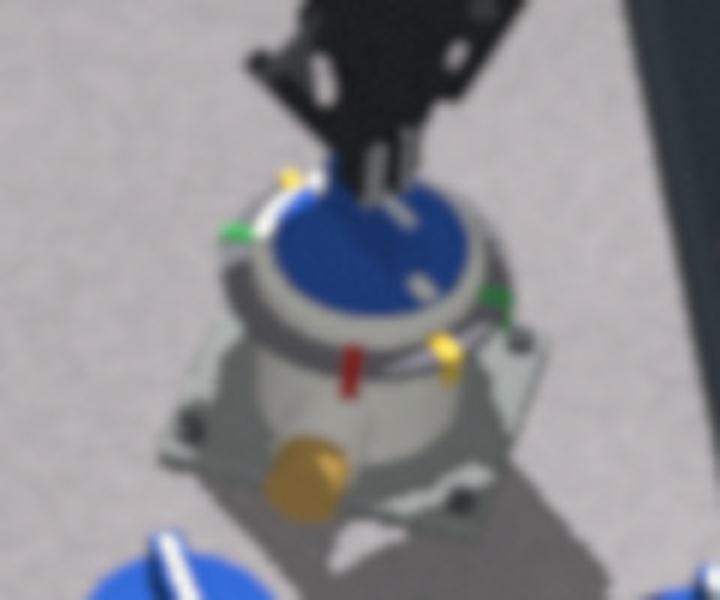

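The flange sits on the rim. The pointers at (422,287) and (318,180) point towards the yellow marks at (445,352) and (290,180). Next, a numeric check of the angle.

```bash
python3 - <<'E'
from h import *
f=lambda u,v,z: plane('side',[[290+(u+.5)/6-.5,170+(v+.5)/6-.5]],z)[0,:2]
a=lambda p,q: (np.degrees(np.arctan2(*(q-p)[::-1]))%180).round(1)
y1,y2=f(290,180,.091),f(445,350,.091); g1,g2=f(237,232,.091),f(496,297,.091)
c=f(378,260,.106)
p1,p2=f(400,210,.1315),f(422,287,.107)
C=(g1+g2)/2
print('yellow',a(y1,y2),'green',a(g1,g2),'pointer vs axis',a(p2,C),C, a(p2,(y1+y2)/2),(y1+y2)/2)
E
```

```text
yellow 161.0 green 20.6 pointer vs axis 166.3 [ 0.58185762 -0.14825818] 165.4 [ 0.58223018 -0.14893243]
```

```bash
python3 - <<'E'
from h import *
im=np.load('side4.npz')['im']; l,t=290,170
big=cv2.resize(im[t:270,l:410],None,fx=6,fy=6,interpolation=cv2.INTER_CUBIC)
H,S,V=cv2.split(cv2.cvtColor(big,cv2.COLOR_BGR2HSV))
m=((S<110)&(V>115)).astype(np.uint8); n,L,st,ce=cv2.connectedComponentsWithStats(m[140:310,300:460])
for i in range(1,n):
    if 60<st[i,4]<5000:
        v,u=np.nonzero(L==i); uv=np.c_[u+300,v+140]
        for z in(.136,.107):
            c,an,s=axis(plane('side',(uv+.5)/6-.5+[l,t],z)[:,:2]); print(st[i].tolist(),z,c.round(4),round(an%180,1),(s*3.46).round(4))
E
```

```text
[0, 0, 31, 57, 1564] 0.136 [ 0.6087 -0.1425] 130.7 [0.0125 0.0334]
[0, 0, 31, 57, 1564] 0.107 [ 0.6269 -0.168 ] 130.7 [0.0129 0.0343]
[111, 0, 49, 83, 2616] 0.136 [ 0.5667 -0.1765] 132.6 [0.0189 0.0402]
[111, 0, 49, 83, 2616] 0.107 [ 0.5836 -0.203 ] 132.6 [0.0194 0.0413]
[82, 58, 36, 31, 682] 0.136 [ 0.5641 -0.1447] 161.8 [0.0094 0.0184]
[82, 58, 36, 31, 682] 0.107 [ 0.581  -0.1703] 161.8 [0.0096 0.0189]
[106, 132, 54, 38, 1444] 0.136 [ 0.5244 -0.1147] 3.4 [0.0173 0.0233]
[106, 132, 54, 38, 1444] 0.107 [ 0.5401 -0.1394] 3.4 [0.0178 0.024 ]
[0, 149, 44, 21, 382] 0.136 [ 0.5588 -0.0777] 13.1 [0.0076 0.0155]
[0, 149, 44, 21, 382] 0.107 [ 0.5755 -0.1013] 13.1 [0.0079 0.016 ]
```

The bar's white stripe measures 161.8° against 161° for the yellow marks. The cap is pressed down and still gripped, so I'll hand in.

```bash
python3 -c "
from h import *
print(hand_in())"
```

```text
the job is handed in; nothing more can be done
None
```

I handed the job in at about 13.5 s with the leftmost cap pressed onto the filter head's rim, twisted to within about 1° of the yellow marks, still gripped and held down; the judge's result isn't shown to me.

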